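# Knock a die button out of its holder

### The job

Take the wooden die holder, fit the hole in its underside over the upright knock-out pin of the blue stand, feeling for the pin gently, and press it down onto the stand so that the steel die button pops up out of its bore. Then lift the button out and set it down gently, upright, in the white tray, leaving the holder lying flat on the stand and everything else undisturbed.

Things in the scene. Friction and masses are not known exactly. Their poses are not given: they have to be found in the camera images.
- block: the die holder: a loose hardwood block 84 (its x) by 56 (its y) by 36 mm high, 0.2 to 0.4 kg, two brass dots on top, flat on the table at first. Origin: centre of the underside, z up. Through its middle runs an upright stepped bore with the button in its upper part. Grasp it across its 56 mm width
- button: the steel die button: a loose cylinder, 24 mm diameter, 20 mm high, 65 g, dark ring on top, a 21 mm waist 5 to 8 mm above its foot. Origin: centre of its underside, z up. It starts in the recess, flush with the block's top, locked by two spring balls snapped into its waist: 6 to 14 N push it up past them with a jump; after 7 to 9 mm of rise they snap in under it and it sits loose and does not drop back
- stand: the knock-out stand: a fixed blue steel plate 90 (its x) by 130 (its y) by 24 mm high. Origin: centre of its underside, z up. An upright steel pin stands on it (see slot). With the block down on the plate the pin lifts the button 16 mm out of the block. More than 60 N on the stand or pin, even as a bump, is too rough
- tray: an open white tray that does not need to be moved, 120 (its x) by 92 (its y) by 18 mm high outside, walls 4 mm and floor 4 mm thick. Origin: centre of its underside. The button has to be set down in it
- hammer: a bystander: hammer 240 mm long lying on the table
- graver: a bystander: hand tool 160 mm long lying on the table
- tin: a bystander: flat round blue tin, 68 mm diameter, 35 mm high
- ingot: a bystander: aluminium-coloured bar 14 by 110 by 8 mm
- spare_die: a bystander: brass disc, 28 mm diameter, 16 mm high; not the button
- bezel: a bystander: copper ring, 40 mm diameter, 10 mm high
- hole (a point): centre of the mouth of the access hole in the block's underside (the block's origin): 12.5 mm diameter, 16 mm deep; above it the bore widens to a recess 25.5 mm in diameter and 20 mm deep, open at the block's top
- slot (a point): centre of the dark slot in the stand's top, 24 mm above its origin. In it, clamped, stands the round pin: 10 mm diameter, flat tip 32 mm above the plate, rim rounded 1 mm. The pin is at the stand's x = 0 but anywhere within 18 mm either side of this point along the stand's y, differently each time and not measured: find it by feel or sight
Mind the look-alikes: they are no part of the job. What is shaped like the stand but green or purple is not meant.

How it is judged:
By the outcome, as a careful person would: the job done as asked, in the order asked, and still so for the second after the job is handed in, with the robot touching nothing.
It also fails if it takes over 72 s, if anything falls off the work surface, if the arm or the gripper's body presses on something with over 40 N, if the wrist force passes 120 N, or if a joint passes its speed limit or range.

### The arm

A 6-joint arm with a two-finger parallel gripper is mounted at the origin on the work surface. World frame = base frame: x ahead of the robot, y to its left, z up, the work surface at z = 0. Lengths are in mm, angles in degrees, forces in N, time in s.
With the tool pointing down it reaches from about 300 to 850 mm from the base axis. Payload 4.2 kg.
Tool frame: the origin (TCP) lies midway between the tips of the shut fingers; the grasp point (between the pads) lies 19 mm behind it (env.grip_depth is the distance from the TCP to the grasp point, in mm); z points along the fingers, y is the line along which they close (so a half turn about z gives the same grasp; the last joint's range is limited). The gripper opens to 91 mm and grips with 3 to 60 N. Pads are 32 mm wide; open, the fingers measure 118 mm over their backs; the gripper's body (76 mm by 178 mm) begins 60 mm behind the grasp point.
Start: joints at [76.203, 18.312, 89.639, -0, 72.044, -1.146], TCP at [125.932, 561.056, 213.976] pointing down, gripper open.
Joint ranges: [-177.97, 177.97], [-48.28, 115.42], [12.27, 149.76], [-77.06, 257.06], [2.81, 150.46], [-146.56, 146.56]. Speed limits (degrees/s): [147.25, 147.25, 180, 180, 180, 180].

### API

Orientations are given as [roll, pitch, yaw] about the fixed x, y, z axes, in that order (R = Rz(yaw) Ry(pitch) Rx(roll)).
In Python, from workcell import env, eyes gives the robot as it stands.
- The arm moves only by the tool send_rows, never from a script. Its argument "motion" is a list of rows, each a list of 7 numbers: the shift along the world's x, y, z normalised to -1 to 1, where 1 is 0.5 m, then the turn, a rotation vector about the world's x, y, z normalised to -1 to 1, where 1 is 60 degrees, then the opening, from -1 (shut) to 1 (fully open). A call has 1 to 20 rows; each row is the pose to reach, as a shift and turn from the pose commanded when the call began; what a row does not reach only later rows make up. A row lasts 1/8 s, in which the tool goes at most 62.5 mm and 10.7 degrees, less where a joint would pass 70% of its speed; a pose out of reach is approached as far as the arm can. A call with a number of a shift or a turn outside -1 to 1 is refused whole. A call with a gripper value outside its range is refused whole. The fingers move at their own pace and stop on an object; "squeeze" is the grip in N (left out, the last holds). Time passes only in rows, so rows that repeat a pose let the fingers close. It gives the time, the measured TCP pose, the force, the opening and the grip force at its end, in the units of the state.
- env.state(): the state, without advancing time (a new reading comes with each control period).
- eyes.grab_frame(name): name is "scene" or "top"; returns a dict with "pixels" (480x640x3 uint8, red, green, blue), "depth" (480x640 float32, mm along the optical axis (not along the pixel's ray), 0 where there is no reading), "fx", "fy", "cx", "cy" (pixels), "R" (3x3) and "t" (3): a world point X has camera coordinates R X + t. Camera axes: x right, y down, z forward; pixel columns grow to the right and rows downward; lengths in mm; the calibration is good to about 2 mm. A picture is of the moment at which its call begins.
- env.job_done(): hands the job in; it is judged then, once.
The state is a dict: "time_s": time; "qpos": joint angles; "qvel": joint speeds; "effort": joint torques, N m; "ee_pos": TCP position; "ee_rot": TCP orientation; "force": force on the tool from outside, world axes, zero at the start; "torque": the same for the moment, N m; "gripper_width": finger opening in mm; "gripper_force": force on a finger pad.
Only numpy, scipy, OpenCV 4.12 (cv2) and the standard library are available. Lean on these libraries where they do the work, as an engineer would, in place of code of your own. Each camera call takes 0.05 s, during which the arm holds its last target. There are 200 camera calls.

## Working session

There is one attempt and no reset: what is moved stays moved. The work goes in short steps, Python scripts to look and compute and a tool call to move; the robot and the scene stay as the last step left them, time stands still between calls to the robot, and variables do not carry over. Pictures are saved under pics/ and viewed, at most 10 in all, crops included, and the job is handed in when it is done.

Besides the shell and the picture viewer there is one more tool, called as name(argument=value, ...) on one line, values as JSON. send_rows: Moves the arm, as the interface text tells. Its arguments: {"type":"object","properties":{"motion":{"type":"array"},"squeeze":{"type":"number"}},"required":["motion"]}

```bash
mkdir -p pics; ls; cat > h.py <<'E'
import numpy as np, cv2
from workcell import env, eyes
def ray(f,u,v,z):
    """pixel -> world point on the plane at height z"""
    R=np.array(f["R"]);t=np.array(f["t"]);c=-R.T@t
    d=R.T@np.array([(u-f["cx"])/f["fx"],(v-f["cy"])/f["fy"],1])
    return c+d*(z-c[2])/d[2]
def cloud(f):
    """world point of every pixel, from depth"""
    R=np.array(f["R"]);t=np.array(f["t"]);v,u=np.mgrid[:480,:640];d=f["depth"]
    P=np.stack([(u-f["cx"])/f["fx"]*d,(v-f["cy"])/f["fy"]*d,d],-1)
    return (P-t)@R
def save(n,a,s=1):
    a=cv2.resize(a,None,fx=s,fy=s,interpolation=cv2.INTER_CUBIC)
    cv2.imwrite(f"pics/{n}.png",a[...,::-1])
E
python3 - <<'E'
from h import *
for n in("top","scene"):
    f=eyes.grab_frame(n); save(n,f["pixels"]); np.savez(n,**f)
    R=np.array(f["R"]);print(n,-R.T@np.array(f["t"]),R[2],f["fx"],(f["depth"]>0).mean())
print(env.state(),env.grip_depth)
E
```

```text
pics
top [ 422.71271907  -42.87966701 1214.03116594] [ 0.08724472  0.01380249 -0.99609129] 575.3832135236163 0.9958951822916666
scene [1022.68944871 -448.0995768   658.25049727] [-0.57054785  0.45953067 -0.68066637] 461.1624913974792 0.99607421875
{'time_s': 0.1, 'qpos': array([ 7.62042639e+01,  1.83456917e+01,  8.97009763e+01, -4.69658983e-05,
        7.20419376e+01, -1.14502888e+00]), 'qvel': array([ 0.1170289 , -0.0721394 , -0.16241392, -0.03508492,  0.00523951,
       -0.01639995]), 'effort': array([ 1.16829335e-03, -4.13337994e+01, -2.32510883e+01,  7.27828941e-02,
        4.21444466e-02, -7.96946824e-05]), 'ee_pos': array([125.81088204, 560.59954184, 213.21668957]), 'ee_rot': array([-1.79911411e+02, -1.72597550e-03,  1.67349306e+02]), 'force': array([0.90258614, 0.18642055, 0.16511786]), 'torque': array([ 0.05332587,  0.0298331 , -0.0257335 ]), 'gripper_force': 0.0, 'gripper_width': 90.87927760773113} 18.8
```

View pics/top.png

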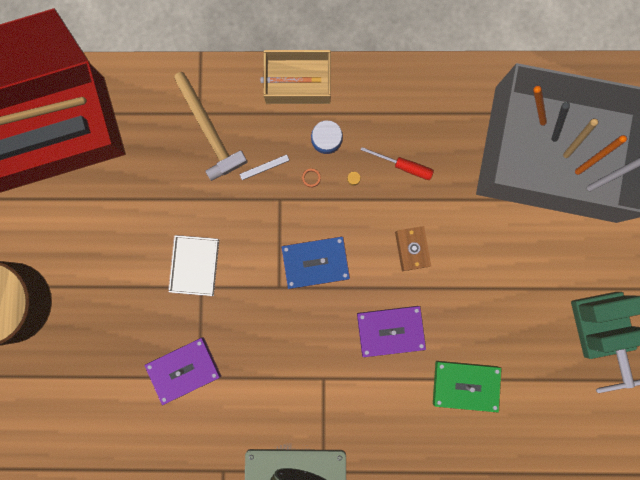

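View pics/scene.png

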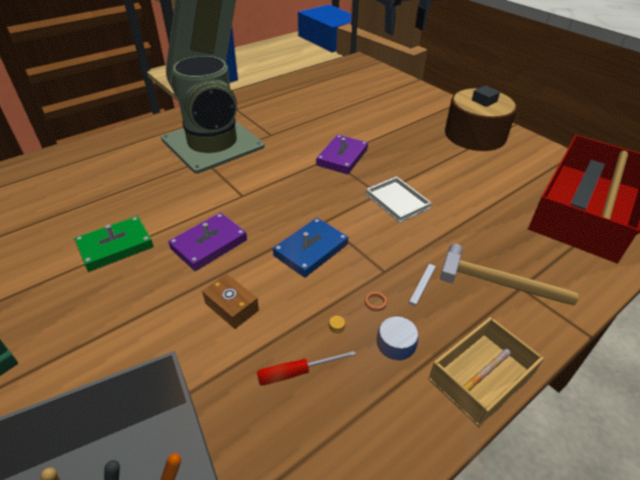

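Top view: the blue stand is at px (316,262), with its pin near (323,261). The wooden block with its steel button is at (413,249) and the white tray is at (194,266).
Look-alikes:
- Stand: purple (391,331), purple (182,371) and green (468,387). I choose the blue one at (316,262).
- Button: brass spare die (354,178), copper ring (311,178) and tin (327,136). I choose the steel one in the block at (414,248).

Next is a close crop to check, along with the measurements.

```bash
python3 - <<'E'
from h import *
f=dict(np.load("top.npz"));im=f["pixels"];hsv=cv2.cvtColor(im,cv2.COLOR_RGB2HSV);P=cloud(f)
save("crop",im[215:310,270:440],4.5)
def rect(name,m,box,z,dz):
    x0,y0,x1,y1=box;k=np.zeros(m.shape,np.uint8);k[y0:y1,x0:x1]=m[y0:y1,x0:x1]*255
    c=max(cv2.findContours(k,0,1)[0],key=cv2.contourArea)
    pts=np.array([ray(f,*p[0],z)[:2] for p in c],np.float32)
    r=cv2.minAreaRect(pts);b=cv2.boxPoints(r);e=[b[1]-b[0],b[2]-b[1]];print(name,r,[(np.linalg.norm(q).round(1),np.degrees(np.arctan2(q[1],q[0])).round(1)) for q in e])
    return k
H,S,V=hsv[...,0],hsv[...,1],hsv[...,2]
Z=P[...,2]
for n,(u,v) in dict(table=(250,230),stand=(300,250),block=(404,240),tray=(194,266)).items(): print(n,P[v,u].round(1))
rect("stand",(Z>18)&(Z<60),(265,220,365,305),24,0)
rect("block",(Z>28)&(Z<60),(385,215,445,285),36,0)
rect("tray",(Z>9)&(Z<40),(155,220,230,310),18,0)
# pin: points above the plate
m=np.zeros_like(Z,bool);m[235:292,280:352]=Z[235:292,280:352]>40
v,u=np.nonzero(m);print("pin px",u.mean(),v.mean(),len(u),Z[m].max(),P[m][:, :2].mean(0))
print(ray(f,u.mean(),v.mean(),56))
for n,s in(("dotA",(411,232)),("dotB",(417,265))):
    print(n,ray(f,*s,36))
g=dict(np.load("scene.npz"));Q=cloud(g);w=Q[...,2]
m=np.zeros_like(w,bool);m[215:275,270:352]=w[215:275,270:352]>38
v,u=np.nonzero(m);print("scene pin",len(u),Q[m].mean(0) if len(u) else 0, w[m].max() if len(u) else 0)
E
```

```text
table [553.2  97.8   2.3]
stand [509.4  -9.   21.4]
block [ 529.5 -223.1   33.6]
tray [476.6 215.8   0.5]
stand ((484.1210021972656, -40.63124084472656), (89.89144897460938, 129.79840087890625), 9.093963623046875) [(np.float32(129.8), np.float32(-80.9)), (np.float32(89.9), np.float32(9.1))]
block ((513.0068969726562, -241.94390869140625), (83.87217712402344, 57.43951416015625), 9.581523895263672) [(np.float32(57.4), np.float32(-80.4)), (np.float32(83.9), np.float32(9.6))]
tray ((477.99725341796875, 213.42584228515625), (93.50517272949219, 119.75465393066406), 85.43373107910156) [(np.float32(119.8), np.float32(-4.6)), (np.float32(93.5), np.float32(85.4))]
pin px 317.1914893617021 262.29787234042556 47 1214.0311659430108 [447.08079018 -47.66364809]
[482.14097139 -44.68704231  56.        ]
dotA [ 545.80835094 -237.23531173   36.        ]
dotB [ 478.05291127 -248.59456811   36.        ]
scene pin 65 [ 646.87832029 -171.89244254  227.14569783] 658.2504972678968
```

View pics/crop.png

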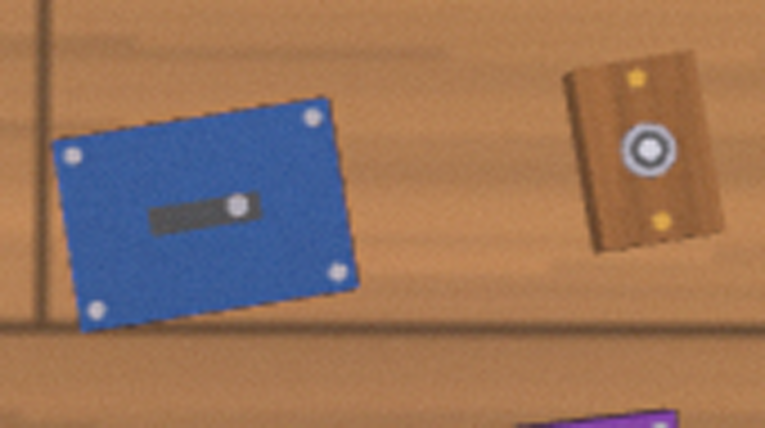

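The crop shows the blue stand with its pin tip at about crop (237,205), i.e. px (322,260), toward the right end of the slot. The wooden block has brass dots at both ends and the steel button, a dark ring, in the middle at crop (650,150). The choice is confirmed, so now I take finer centres.

```bash
python3 - <<'E'
from h import *
f=dict(np.load("top.npz"));g=dict(np.load("scene.npz"))
def blob(f,box,fn):
    x0,y0,x1,y1=box;h=cv2.cvtColor(f["pixels"],cv2.COLOR_RGB2HSV).astype(int)[y0:y1,x0:x1]
    k=fn(h).astype(np.uint8);n,l,s,c=cv2.connectedComponentsWithStats(k)
    i=1+np.argmax(s[1:,4]);return c[i]+[x0,y0],s[i,4]
bright=lambda h:(h[...,1]<70)&(h[...,2]>130)
p,n=blob(f,(314,252,331,269),bright);P=ray(f,*p,56);print("pin",p,n,P)
b,n=blob(f,(405,238,424,258),lambda h:h[...,1]<90);B=ray(f,*b,36);print("button",b,n,B)
d=[blob(f,bx,lambda h:(h[...,1]>120)&(h[...,2]>175)) for bx in((404,225,419,239),(410,258,425,272))]
D=[ray(f,*q[0],36) for q in d];print("dots",d,D,(D[0]+D[1])/2,np.degrees(np.arctan2(*(D[0]-D[1])[[1,0]])))
save("sc",g["pixels"][210:280,265:360],8)
a=np.radians(9.1);r=P[:2]-[484.1,-40.6];print("pin in stand xy",r@[np.cos(a),np.sin(a)],r@[-np.sin(a),np.cos(a)])
E
```

```text
pin [322.33333333 260.        ] 18 [486.79315993 -55.03609771  56.        ]
button [413.65079365 247.84126984] 126 [ 513.19526075 -242.23396288   36.        ]
dots [(array([410.02439024, 225.95121951]), np.int32(41)), (array([418.07142857, 270.        ]), np.int32(42))] [array([ 558.30390696, -235.3950847 ,   36.        ]), array([ 467.84832691, -250.63604066,   36.        ])] [ 513.07611694 -243.01556268   36.        ] 9.56399654657848
pin in stand xy 0.3760779876107221 -14.680347162513128
```

send_rows(motion=[[0.1,-0.1,0.04,0,0,-0.17,1],[0.2,-0.2,0.04,0,0,-0.34,1],[0.3,-0.32,0.04,0,0,-0.5,1],[0.4,-0.44,0.04,0,0,-0.67,1],[0.5,-0.56,0.04,0,0,-0.84,1],[0.6,-0.7,0.04,0,0,-1,1],[0.7,-0.84,0.04,0,0,-1,1],[0.75,-0.96,0.04,0,0,-1,1],[0.77,-1,0.04,0,0,-1,1],[0.77,-1,0.04,0,0,-1,1]])

```text
time_s: 1.35
ee_pos: [505.9, 68.7, 233.7]
ee_rot: [-180.0, -0.0, 107.3]
force: [0.8, 0.5, 0.2]
gripper_width: 91.4
gripper_force: 0.0
```

send_rows(motion=[[0.004,-0.12,0,0,0,-0.17,1],[0.004,-0.24,0,0,0,-0.34,1],[0.004,-0.36,0,0,0,-0.5,1],[0.004,-0.48,-0.04,0,0,-0.67,1],[0.004,-0.6,-0.08,0,0,-0.84,1],[0.004,-0.607,-0.12,0,0,-1,1],[0.004,-0.607,-0.16,0,0,-1,1]])

```text
time_s: 2.22
ee_pos: [506.7, -234.1, 152.7]
ee_rot: [-179.9, 0.0, 47.2]
force: [-0.6, 0.2, 0.6]
gripper_width: 91.4
gripper_force: 0.0
```

send_rows(motion=[[0,0,0,0,0,-0.17,1],[0,0,0,0,0,-0.34,1],[0,0,0,0,0,-0.5,1],[0,0,0,0,0,-0.63,1],[0,0,0,0,0,-0.63,1],[0,0,0,0,0,-0.63,1]])

```text
time_s: 2.98
ee_pos: [507.1, -232.8, 153.7]
ee_rot: [-180.0, 0.0, 9.7]
force: [-0.4, -0.8, 0.4]
gripper_width: 91.4
gripper_force: 0.0
```

send_rows(motion=[[0.012,-0.019,-0.06,0,0,0,1],[0.012,-0.019,-0.14,0,0,0,1],[0.012,-0.019,-0.22,0,0,0,1],[0.012,-0.019,-0.26,0,0,0,1],[0.012,-0.019,-0.293,0,0,0,1],[0.012,-0.019,-0.293,0,0,0,1],[0.012,-0.019,-0.293,0,0,0,1]])

```text
time_s: 3.85
ee_pos: [514.0, -242.8, 8.3]
ee_rot: [179.9, -0.1, 9.6]
force: [0.1, 0.2, 1.2]
gripper_width: 91.3
gripper_force: 0.0
```

send_rows(motion=[[0,0,0,0,0,0,0.6],[0,0,0,0,0,0,0.4],[0,0,0,0,0,0,0.2],[0,0,0,0,0,0,0],[0,0,0,0,0,0,-0.2],[0,0,0,0,0,0,-0.2],[0,0,0,0,0,0,-0.2],[0,0,0,0,0,0,-0.2]], squeeze=45)

```text
time_s: 4.85
ee_pos: [513.3, -242.3, 7.6]
ee_rot: [-180.0, 0.0, 9.5]
force: [-1.2, 1.4, 3.7]
gripper_width: 56.0
gripper_force: 45.0
```

send_rows(motion=[[0,0,0.04,0,0,0,-0.2],[0,0,0.1,0,0,0,-0.2],[0,0,0.18,0,0,0,-0.2],[-0.01,0.06,0.2,0,0,0,-0.2],[-0.02,0.14,0.2,0,0,0,-0.2],[-0.03,0.22,0.2,0,0,0,-0.2],[-0.04,0.3,0.2,0,0,0,-0.2],[-0.053,0.36,0.18,0,0,0,-0.2],[-0.053,0.374,0.16,0,0,0,-0.2],[-0.053,0.374,0.15,0,0,0,-0.2],[-0.053,0.374,0.15,0,0,0,-0.2],[-0.053,0.374,0.15,0,0,0,-0.2]])

```text
time_s: 6.35
ee_pos: [487.3, -56.3, 82.6]
ee_rot: [180.0, -0.0, 9.5]
force: [0.1, 0.4, -4.3]
gripper_width: 55.6
gripper_force: 45.0
```

```bash
python3 - <<'E'
from h import *
s=env.state();print(s["ee_pos"],s["force"],s["gripper_width"])
g=eyes.grab_frame("scene");np.savez("s2",**g);save("sc2",g["pixels"][140:300,220:400],4)
s=env.state();print(s["ee_pos"],s["force"],s["torque"])
E
```

```text
[487.26343113 -56.31775885  82.56744037] [ 0.09125631  0.38906769 -4.25590026] 55.62022939904043
[487.24350257 -56.22868498  82.68231878] [-0.70237623  0.22487125 -3.34825155] [-0.06007288  0.1375318   0.00854942]
```

View pics/sc2.png

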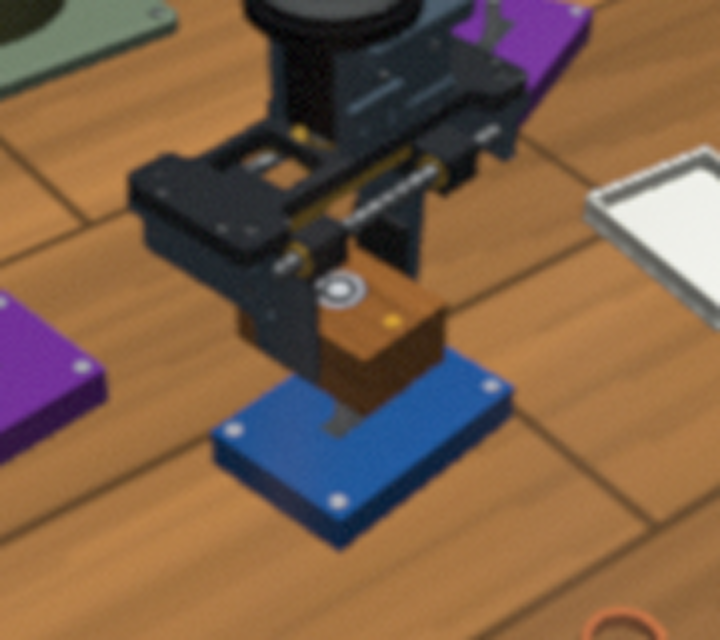

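send_rows(motion=[[-0.001,0.0025,-0.008,0,0,0,-0.2],[-0.001,0.0025,-0.018,0,0,0,-0.2],[-0.001,0.0025,-0.026,0,0,0,-0.2],[-0.001,0.0025,-0.032,0,0,0,-0.2],[-0.001,0.0025,-0.035,0,0,0,-0.2],[-0.001,0.0025,-0.037,0,0,0,-0.2],[-0.001,0.0025,-0.039,0,0,0,-0.2],[-0.001,0.0025,-0.041,0,0,0,-0.2],[-0.001,0.0025,-0.042,0,0,0,-0.2],[-0.001,0.0025,-0.042,0,0,0,-0.2]])

```text
time_s: 7.65
ee_pos: [486.3, -54.2, 61.5]
ee_rot: [180.0, 0.0, 9.5]
force: [0.3, 0.5, -4.5]
gripper_width: 55.9
gripper_force: 45.0
```

send_rows(motion=[[0,0,-0.002,0,0,0,-0.2],[0,0,-0.004,0,0,0,-0.2],[0,0,-0.006,0,0,0,-0.2],[0,0,-0.008,0,0,0,-0.2],[0,0,-0.008,0,0,0,-0.2]])

```text
time_s: 8.28
ee_pos: [486.2, -54.2, 57.4]
ee_rot: [180.0, 0.0, 9.5]
force: [0.9, 0.6, -4.0]
gripper_width: 55.9
gripper_force: 45.0
```

send_rows(motion=[[0,0,-0.003,0,0,0,-0.2],[0,0,-0.006,0,0,0,-0.2],[0,0,-0.01,0,0,0,-0.2],[0,0,-0.013,0,0,0,-0.2],[0,0,-0.016,0,0,0,-0.2],[0,0,-0.016,0,0,0,-0.2]])

```text
time_s: 9.02
ee_pos: [486.2, -54.2, 49.3]
ee_rot: [180.0, 0.0, 9.6]
force: [0.1, 0.1, -4.7]
gripper_width: 55.4
gripper_force: 45.0
```

send_rows(motion=[[0,0,0,0,0,0,-0.2],[0,0,-0.002,0,0,0,-0.2],[0,0,-0.004,0,0,0,-0.2],[0,0,-0.006,0,0,0,-0.2],[0,0,-0.008,0,0,0,-0.2],[0,0,-0.01,0,0,0,-0.2],[0,0,-0.01,0,0,0,-0.2]], squeeze=58)

```text
time_s: 9.9
ee_pos: [486.5, -54.1, 44.6]
ee_rot: [180.0, -0.0, 9.5]
force: [-1.1, 1.1, 0.9]
gripper_width: 55.8
gripper_force: 58.0
```

send_rows(motion=[[0,0,-0.002,0,0,0,-0.2],[0,0,-0.004,0,0,0,-0.2],[0,0,-0.006,0,0,0,-0.2],[0,0,-0.008,0,0,0,-0.2],[0,0,-0.01,0,0,0,-0.2],[0,0,-0.012,0,0,0,-0.2],[0,0,-0.014,0,0,0,-0.2],[0,0,-0.014,0,0,0,-0.2]])

```text
time_s: 10.9
ee_pos: [486.2, -54.2, 37.4]
ee_rot: [180.0, 0.0, 9.6]
force: [-0.6, -0.4, -4.0]
gripper_width: 55.7
gripper_force: 58.0
```

send_rows(motion=[[0,0,-0.002,0,0,0,-0.2],[0,0,-0.004,0,0,0,-0.2],[0,0,-0.006,0,0,0,-0.2],[0,0,-0.008,0,0,0,-0.2],[0,0,-0.01,0,0,0,-0.2],[0,0,-0.01,0,0,0,-0.2]])

```text
time_s: 11.65
ee_pos: [486.3, -54.2, 32.4]
ee_rot: [180.0, 0.0, 9.5]
force: [-0.1, -0.2, -3.7]
gripper_width: 55.9
gripper_force: 58.0
```

send_rows(motion=[[0,0,-0.001,0,0,0,-0.2],[0,0,-0.002,0,0,0,-0.2],[0,0,-0.003,0,0,0,-0.2],[0,0,-0.003,0,0,0,-0.2]])

```text
time_s: 12.15
ee_pos: [486.4, -54.2, 31.6]
ee_rot: [180.0, -0.0, 9.5]
force: [-2.4, -0.1, 5.9]
gripper_width: 55.9
gripper_force: 58.0
```

send_rows(motion=[[0,0,0,0,0,0,0.24],[0,0,0,0,0,0,0.3],[0,0,0,0,0,0,0.4],[0,0,0,0,0,0,0.6],[0,0,0,0,0,0,0.8],[0,0,0,0,0,0,0.8],[0,0,0.02,0,0,0,0.8],[0,0,0.08,0,0,0,0.8],[0,0,0.16,0,0,0,0.8],[0,0,0.2,0,0,0,0.8],[0,0,0.2,0,0,0,0.8]], squeeze=10)

```text
time_s: 13.52
ee_pos: [487.6, -54.4, 133.0]
ee_rot: [179.9, -0.3, 9.6]
force: [0.1, 0.2, -0.4]
gripper_width: 82.1
gripper_force: 0.0
```

```bash
python3 - <<'E'
from h import *
s=env.state();print(s["ee_pos"],s["force"],s["gripper_width"])
g=eyes.grab_frame("scene");np.savez("s3",**g);save("sc3",g["pixels"][140:300,220:400],4)
E
```

```text
[487.57041681 -54.35879011 133.0111752 ] [ 0.12897966  0.238117   -0.43427684] 82.06451138898906
```

View pics/sc3.png

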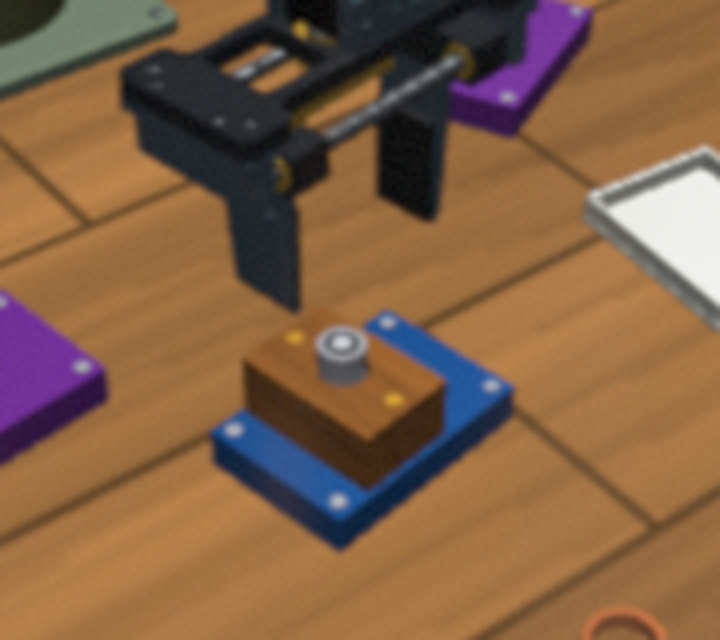

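The holder lies flat on the stand and the button stands proud at crop (341,350). Next I grasp the button.

send_rows(motion=[[0,0,-0.02,0,0,0,0.3],[0,0,-0.06,0,0,0,0.1],[0,0,-0.1,0,0,0,0.1],[0,0,-0.125,0,0,0,0.1],[0,0,-0.139,0,0,0,0.1],[0,0,-0.139,0,0,0,0.1],[0,0,-0.139,0,0,0,0.1]])

```text
time_s: 14.45
ee_pos: [486.5, -54.2, 61.5]
ee_rot: [180.0, -0.0, 9.5]
force: [0.8, 0.1, -0.5]
gripper_width: 50.4
gripper_force: 0.0
```

send_rows(motion=[[0,0,0,0,0,0,-0.1],[0,0,0,0,0,0,-0.25],[0,0,0,0,0,0,-0.35],[0,0,0,0,0,0,-0.42],[0,0,0,0,0,0,-0.48],[0,0,0,0,0,0,-0.6],[0,0,0,0,0,0,-0.6],[0,0,0,0,0,0,-0.6]], squeeze=15)

```text
time_s: 15.45
ee_pos: [486.4, -54.2, 61.5]
ee_rot: [180.0, -0.0, 9.6]
force: [0.8, -1.0, 0.2]
gripper_width: 23.4
gripper_force: 15.0
```

send_rows(motion=[[0,0,0.006,0,0,0,-0.6],[0,0,0.014,0,0,0,-0.6],[0,0,0.024,0,0,0,-0.6],[0,0,0.04,0,0,0,-0.6],[0,0,0.07,0,0,0,-0.6],[0,0,0.12,0,0,0,-0.6],[0,0,0.14,0,0,0,-0.6],[0,0,0.14,0,0,0,-0.6]])

```text
time_s: 16.45
ee_pos: [486.6, -54.2, 132.1]
ee_rot: [180.0, -0.1, 9.5]
force: [-0.4, 0.1, -0.3]
gripper_width: 23.1
gripper_force: 15.0
```

```bash
python3 - <<'E'
from h import *
s=env.state();print(s["ee_pos"],s["force"],s["gripper_width"])
g=eyes.grab_frame("scene");np.savez("s4",**g);save("sc4",g["pixels"][120:280,220:400],4)
E
```

```text
[486.60905695 -54.19252657 132.09256286] [-0.38658597  0.12720234 -0.3224886 ] 23.09013581735213
```

View pics/sc4.png

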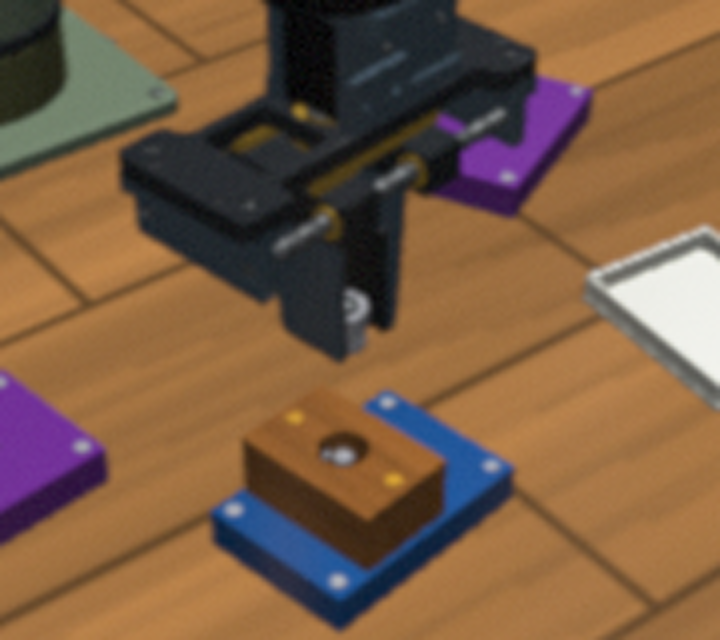

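The button is held upright at crop (357,320). The holder stays flat on the stand, its bore empty. Now to the tray.

send_rows(motion=[[-0.002,0.04,0,0,0,-0.05,-0.6],[-0.005,0.12,0,0,0,-0.1,-0.6],[-0.008,0.2,0,0,0,-0.15,-0.6],[-0.011,0.29,0,0,0,-0.2,-0.6],[-0.014,0.38,0,0,0,-0.237,-0.6],[-0.017,0.46,0,0,0,-0.237,-0.6],[-0.017,0.51,0,0,0,-0.237,-0.6],[-0.017,0.535,0,0,0,-0.237,-0.6],[-0.017,0.535,-0.06,0,0,-0.237,-0.6],[-0.017,0.535,-0.12,0,0,-0.237,-0.6],[-0.017,0.535,-0.17,0,0,-0.237,-0.6],[-0.017,0.535,-0.2,0,0,-0.237,-0.6],[-0.017,0.535,-0.2,0,0,-0.237,-0.6],[-0.017,0.535,-0.2,0,0,-0.237,-0.6]])

```text
time_s: 18.25
ee_pos: [478.5, 213.4, 32.2]
ee_rot: [-180.0, -0.1, -4.7]
force: [0.4, -0.5, -0.2]
gripper_width: 23.5
gripper_force: 15.0
```

send_rows(motion=[[0,0,-0.012,0,0,0,-0.6],[0,0,-0.024,0,0,0,-0.6],[0,0,-0.033,0,0,0,-0.6],[0,0,-0.038,0,0,0,-0.6],[0,0,-0.041,0,0,0,-0.6],[0,0,-0.042,0,0,0,-0.6],[0,0,-0.043,0,0,0,-0.6],[0,0,-0.043,0,0,0,-0.6]])

```text
time_s: 19.25
ee_pos: [477.8, 213.3, 10.0]
ee_rot: [180.0, -0.0, -4.7]
force: [0.2, 0.6, -1.3]
gripper_width: 23.4
gripper_force: 15.0
```

send_rows(motion=[[0,0,-0.0005,0,0,0,-0.6],[0,0,-0.001,0,0,0,-0.6],[0,0,-0.001,0,0,0,-0.6]])

```text
time_s: 19.62
ee_pos: [477.8, 213.3, 9.5]
ee_rot: [180.0, -0.0, -4.7]
force: [0.2, 0.4, 0.4]
gripper_width: 23.2
gripper_force: 15.0
```

send_rows(motion=[[0,0,-0.0005,0,0,0,-0.6],[0,0,-0.001,0,0,0,-0.6],[0,0,-0.001,0,0,0,-0.6]])

```text
time_s: 20.0
ee_pos: [477.9, 213.3, 9.5]
ee_rot: [-180.0, -0.0, -4.7]
force: [-1.6, -1.3, 5.9]
gripper_width: 23.3
gripper_force: 15.0
```

Contact with the tray floor at about 6 N. I release slowly and retreat.

send_rows(motion=[[0,0,0.0005,0,0,0,-0.48],[0,0,0.0005,0,0,0,-0.44],[0,0,0.0005,0,0,0,-0.38],[0,0,0.0005,0,0,0,-0.3],[0,0,0.0005,0,0,0,-0.15],[0,0,0.0005,0,0,0,-0.15],[0,0,0.0005,0,0,0,-0.15],[0,0,0.02,0,0,0,-0.15],[0,0,0.06,0,0,0,-0.15],[0,0,0.12,0,0,0,-0.15],[0,0,0.2,0,0,0,-0.15],[0,0,0.28,0,0,0,-0.15],[-0.1,0,0.34,0,0,0,-0.15],[-0.2,0,0.36,0,0,0,-0.15],[-0.2,0,0.36,0,0,0,-0.15]])

```text
time_s: 21.88
ee_pos: [375.4, 213.1, 190.6]
ee_rot: [-179.9, -0.1, -4.6]
force: [1.1, 0.7, -0.1]
gripper_width: 38.7
gripper_force: 0.0
```

```bash
python3 - <<'E'
from h import *
s=env.state();print(s["time_s"],s["ee_pos"],s["force"],s["gripper_width"])
g=eyes.grab_frame("scene");save("sc5",g["pixels"][120:360,200:480],2.5)
E
```

```text
21.875 [375.37823926 213.08196361 190.59996693] [ 1.09266639  0.70022993 -0.10593909] 38.68350413176367
```

View pics/sc5.png

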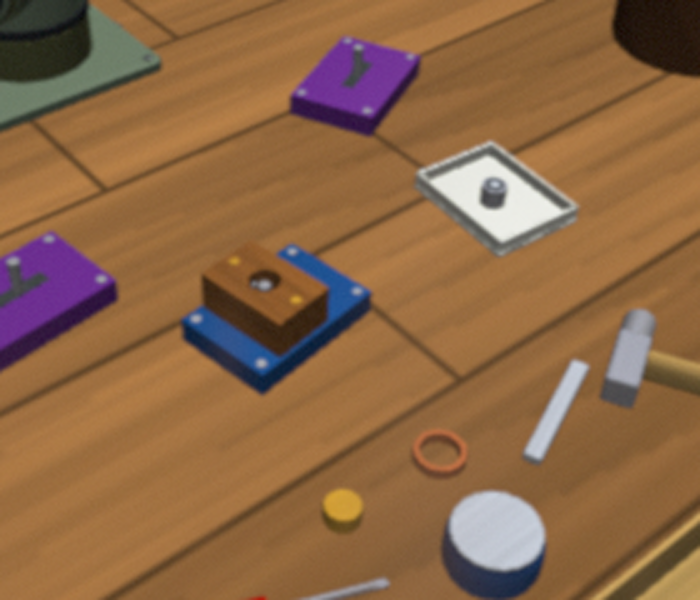

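The button stands upright in the tray at crop (494,192). The holder is flat on the blue stand at (265,290), and the other items visible in the crop look undisturbed.

```bash
python3 -c "
from workcell import env
print(env.job_done())"
```

```text
the job is handed in; nothing more can be done
None
```

The job is handed in at about 22 s: the button popped out and now stands upright in the white tray, and the holder lies flat on the blue stand with nothing else seen to have moved.

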